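# Roll a steel bar into a V-cradle, butt it and lock the keeper

### The arm

A 6-joint arm with a two-finger parallel gripper is mounted at the origin on a cart in front of the work surface, level with it; the furniture and walls round the work are solid. World frame = base frame: x ahead of the robot, y to its left, z up, the work surface at z = 0. Lengths are in m, angles in degrees, forces in N, time in s.
With the tool pointing down it reaches from about 0.35 to 0.875 m from the base axis. Payload 4.2 kg.
Tool frame: the origin (TCP) lies on the centre line of the jaws, within the pads' length; the fingertips stand 11 mm ahead of it and the grasp point (between the pads) lies 8 mm behind it; z points along the fingers, y is the line along which they close (so a half turn about z gives the same grasp; the last joint's range is limited). The gripper opens to 87 mm and grips with 3 to 60 N. Pads are 19 mm wide; open, the fingers measure 117 mm over their backs; the gripper's body (75 mm by 190 mm) begins 51 mm behind the grasp point.
Start: joints at [88.614, 22.042, 0.453, 0, -68.411, -14.817], TCP at [0.174, 0.6, 0.234] pointing down, gripper open.
Joint ranges: [-179.83, 179.83], [-69.29, 118.12], [-61.27, 80.66], [-181.25, 117.63], [-171.15, -9.14], [-177.46, 177.46]. Speed limits (degrees/s): [159.86, 159.86, 180, 180, 180, 180].

### API

Orientations are given as a 3x3 rotation matrix whose columns are the frame's x, y, z axes.
In Python, from station import r gives the robot as it stands.
- The arm moves only by the tool servo_tool, never from a script. Its argument "commands" is a list that holds one entry, the list of rows, each a list of 7 numbers: the closure, from 0 (fully open) to 1 (shut), then the shift along the tool's x, y, z in mm, then the turn, a rotation vector about the tool's x, y, z in rad. In form: [[[claw, x, y, z, ax, ay, az], ...]]. A call has exactly 5 rows; each row is the pose to reach, as a shift and turn from the pose commanded when the call began, along the tool's axes at that moment; what a row does not reach only later rows make up. A row lasts 1/10 s, in which the tool goes at most 50 mm and 8.59 degrees, less where a joint would pass 70% of its speed; a pose out of reach is approached as far as the arm can. A call with a gripper value outside its range is refused whole. The fingers move at their own pace and stop on an object; the grip force is fixed at half the most. Time passes only in rows, so rows that repeat a pose let the fingers close, or fill a call up. It gives the time, the measured TCP pose, the force, the opening and the grip force at its end, in the units of the state.
- r.sense(): the state, without advancing time (a new reading comes with each control period).
- r.capture(name): name is "scene" or "top"; returns a dict with "pixels" (480x640x3 uint8, red, green, blue), "camera_matrix" (3x3 intrinsics, pixels), "R" (3x3) and "t" (3): a world point X has camera coordinates R X + t. Camera axes: x right, y down, z forward; pixel columns grow to the right and rows downward; lengths in m; the calibration is good to about 2 mm. A picture is of the moment at which its call begins. There is no depth.
- r.finish_job(): hands the job in; it is judged then, once.
The state is a dict: "time_s": time; "joints": joint angles; "joint_velocities": joint speeds; "effort": joint torques, N m; "tcp_pos": TCP position; "ee_rot": TCP orientation; "wrist_force": force on the tool from outside, world axes, zero at the start; "moment": the same for the moment, N m; "gripper_width": opening from 0.0 (shut) to 1.0 (fully open); "gripper_force": force on a finger pad.
Only numpy, scipy, OpenCV 4.12 (cv2) and the standard library are available. Lean on these libraries where they do the work, as an engineer would, in place of code of your own. Each camera call takes 0.05 s, during which the arm holds its last target. There are 200 camera calls.

### The job

Set the steel bar up in the cradle: roll it along the two rails, without lifting it off them, until it drops into both V-notches and lies level. Once it rests in the notches, push it lengthwise until its end is right up against the red stop, and then swing the yellow keeper arm fully down over it. Leave the pipe tee, the marker and the wrench where they lie.

Things in the scene. Friction and masses are not known exactly. Their poses are not given: they have to be found in the camera images.
- cradle: Cradle with a blue base plate, bolted to the bench (fixed). Origin on the bench below the V line, midway between the two notches; z up, y along the V line, -x is the loading side towards the robot. Base plate x -105 to 80, y -80 to 80, 10 mm thick. It carries two dark rails along x, centred at y = -65 and +65 mm, each 20 mm wide; the 110 mm between them is open but for the keeper's bracket.
- bar: Loose bright steel round bar, 25 mm diameter, 200 mm long, about 0.5 kg; rolls freely. Origin at its centre, y along its length, any turn about y. Starts across both rails, parallel to the V line, centre at cradle x -52 to -38, y -5 to 5, z 72.5 mm. Seated in both notches its centre is at cradle x = 0, z = 61.7 mm, its top at 74 mm; it then slides lengthwise against a few N of friction.
- stop: Red upright end stop, bolted to the bench (fixed) at the cradle's +y or -y end. Origin on the bench under the middle of its plate, on the V line, 117 to 129 mm from the cradle's origin. Plate 10 mm thick along its y (the bar's direction), 40 mm wide, 85 mm high; foot 60 x 50 mm, 8 mm high. A seated bar touching it has its centre 105 mm from this origin.
- keeper (a joint): Hinge angle of the yellow keeper arm, rad: 0 closed (arm level, pointing to cradle -x over the bar, underside 2 mm above a seated bar), grows as it opens upward; 1.57 upright, 2.0 end of travel. Starts at 1.6 to 1.85. Arm 16 mm wide, 10 mm thick, reaches 82 mm from the axis, last 22 mm black. Stiff hinge: stays where it is left, yields to 1 to 2 N at its end.
- keeper_tip (a point): Point near the free end of the keeper arm, on its centre line, 80 mm from the hinge axis.
- pipe_tee: Loose white plastic pipe tee, 52 x 73 x 31 mm (x, y, z), origin at the centre of its underside; lies on the bench on the V line, at the end of the cradle away from the stop, under the free end of the bar. Leave alone.
- marker: Loose red and white marker pen, 17 x 135 x 16 mm, on the bench on the robot's side of the cradle; origin at the centre of its underside. Leave alone.
- wrench_a: Loose steel wrench, 25 x 164 x 9 mm, flat on the bench on the far side of the cradle; origin at the centre of its underside. Leave alone.
- notch_a (a point): Bottom (vertex) of the V-notch in the cradle's +y rail: cradle (0, 65, 44) mm. The notch is 90 degrees, 16 mm deep, 32 mm wide at its mouth, bright metal flanks. The rail top is flat, level, 60 mm above the bench, from cradle x -96 to 33, with a lip 9 mm higher at x -96 to -90. Beyond the notch the rail goes on at 60 mm: a bar pushed too far or too fast rolls out again.
- notch_b (a point): The same point of the cradle's -y rail: cradle (0, -65, 44) mm. Same rail and notch.
- keeper_hinge (a point): Centre of the keeper's hinge axis, which is parallel to cradle y: cradle (48, 0, 81.5) mm. The fixed blue bracket that carries it fills cradle x 36 to 60, y -16 to 16 mm (pin to y -19 and 19), 93 mm high.
Things that resemble listed ones, but are neither listed nor needed, are in the scene too. Of the things that look like the stop, take the one that is farthest from the robot's base at the start.

How it is judged (in metres and radians):
On the way, in this order (a step that is already met when the one before it is completed fails the run):
1. the bar lies level in both V-notches (x of bar in the frame of cradle between -0.004 and 0.004 m and height (world z) of bar between 0.058 and 0.065 m and angle between the y axis of bar and the y axis of cradle, either way round below 0.035 rad and angle between bar's own y axis and vertical between 1.546 and 1.596 rad), for 0.2 s.
2. the seated bar is up against the red stop (all of step 1 and horizontal distance between bar and stop below 0.1085 m), for 0.2 s.
3. the keeper arm is fully down over the butted bar (all of step 2 and value of joint keeper below 0.07 rad), for 0.2 s.
At the end, for the whole second after the job is handed in: The bar lies in both V-notches (centre within 4 mm of the V line, 58 to 65 mm above the bench), level within 0.025 rad and parallel to the V line within 0.035 rad, at rest, its end within 3.5 mm of the red stop, and the keeper is closed to under 0.07 rad (all of step 3 and linear speed of bar below 0.01 m/s); the robot touches nothing.
It fails at once if the bar is lifted more than about 12 mm off the rails (height (world z) of bar above 0.085 m).
It fails at once if the pipe tee is moved more than 25 mm (distance of pipe_tee from where it was at the start of the episode above 0.025 m).
It fails at once if the marker is moved more than 25 mm (distance of marker from where it was at the start of the episode above 0.025 m).
It fails at once if the wrench is moved more than 25 mm (distance of wrench_a from where it was at the start of the episode above 0.025 m).
It also fails if it takes over 61 s, if anything falls off the work surface, if the arm or the gripper's body presses on something with over 40 N, if the wrist force passes 120 N, or if a joint passes its speed limit or range.

## Working session

There is one attempt and no reset: what is moved stays moved. The work goes in short steps, Python scripts to look and compute and a tool call to move; the robot and the scene stay as the last step left them, time stands still between calls to the robot, and variables do not carry over. Pictures are saved under pics/ and viewed, at most 10 in all, crops included, and the job is handed in when it is done.

Besides the shell and the picture viewer there is one more tool, called after "Request:" as name(argument=value, ...), one argument or row to a line, values as JSON. servo_tool: Moves the arm, as the interface text tells. Its arguments: {"type":"object","properties":{"commands":{"type":"array","items":{"type":"array","items":{"type":"array","items":{"type":"number"}}}}},"required":["commands"]}

```bash
mkdir -p pics; python3 - <<'E'
from station import r
import cv2,numpy as np,pickle
d={}
for n in("scene","top"):
    c=r.capture(n);d[n]=c
    cv2.imwrite(f"pics/{n}0.png",np.array(c["pixels"])[:,:,::-1])
    print(n,np.array(c["camera_matrix"]).round(1).tolist(),np.array(c["R"]).round(3).tolist(),np.array(c["t"]).round(3))
pickle.dump(d,open("c0.pkl","wb"))
s=r.sense();print(s["time_s"],s["tcp_pos"],np.array(s["ee_rot"]).round(3).tolist(),s["gripper_width"])
E
```

```text
scene [[450.1, 0.0, 320.9], [0.0, 450.1, 238.5], [0.0, 0.0, 1.0]] [[-0.731, -0.683, -0.011], [-0.442, 0.486, -0.754], [0.52, -0.546, -0.657]] [0.237 0.397 0.524]
top [[569.0, 0.0, 322.3], [0.0, 569.0, 234.9], [0.0, 0.0, 1.0]] [[0.019, -1.0, -0.014], [-0.997, -0.018, -0.078], [0.078, 0.015, -0.997]] [-0.198  0.539  0.934]
0.1 [0.17424097 0.59966028 0.23257242] [[0.96, -0.279, -0.0], [-0.279, -0.96, -0.002], [0.0, 0.002, -1.0]] 0.9996177321289794
```

View pics/scene0.png

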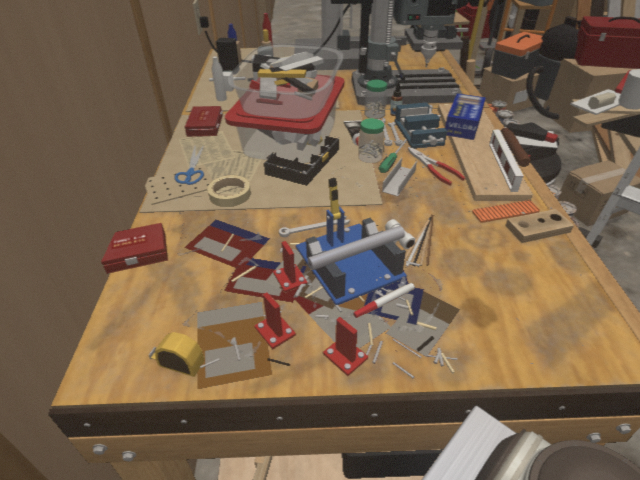

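View pics/top0.png

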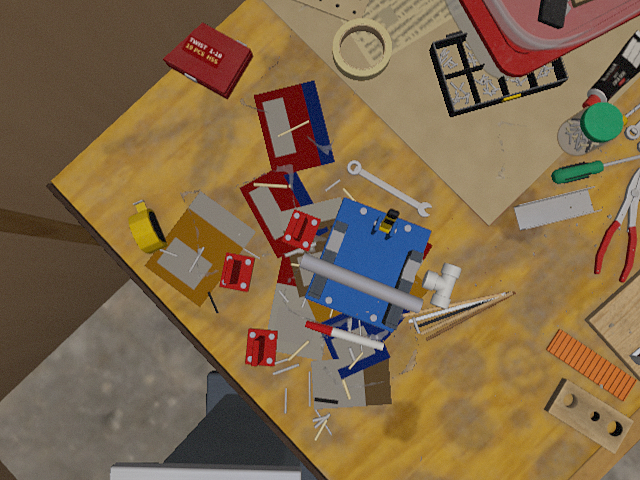

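The top view shows the cradle's blue plate near (365,250), the bar from (303,262) to (422,303), the tee at (440,283), the marker at (345,335), the wrench at (390,187) and the keeper near (388,220). Three things could be taken for the stop: (300,230), (237,272) and (262,347). The one at (300,230) is farthest from the base and stands in line with the bar's left end, which is the cradle's +y end. I'll check that in a close crop.

```bash
cat > h.py <<'E'
import numpy as np,cv2
def ray(c,p,z):
    K=np.array(c["camera_matrix"]);R=np.array(c["R"]);t=np.array(c["t"])
    C=-R.T@t;d=R.T@np.linalg.solve(K,[p[0],p[1],1.])
    return (C+d*(z-C[2])/d[2])
def proj(c,X):
    q=np.array(c["R"])@np.array(X)+np.array(c["t"]);q=np.array(c["camera_matrix"])@q
    return q[:2]/q[2]
E
python3 - <<'E'
import pickle
from h import *
d=pickle.load(open("c0.pkl","rb"))
c=d["top"];I=np.array(c["pixels"])[:,:,::-1].copy()
h=cv2.cvtColor(I,cv2.COLOR_BGR2HSV)
m=cv2.inRange(h,(100,120,60),(120,255,255));m[:190]=0;m[320:]=0;m[:,:300]=0
n,l,st,_=cv2.connectedComponentsWithStats(m);k=1+np.argmax(st[1:,4]);print(st[k])
P=np.argwhere(l==k)[:,::-1].astype(np.float32)
W=np.array([ray(c,p,.01)[:2] for p in P],np.float32)
rc=cv2.minAreaRect(W);print(rc,cv2.boxPoints(rc).round(4).tolist())
for p in [(300,230),(237,272),(262,347)]: print(p,ray(c,p,.0)[:2],np.hypot(*ray(c,p,.0)[:2]))
cr=cv2.resize(I[170:340,250:470],None,fx=3.6,fy=3.5,interpolation=cv2.INTER_CUBIC);cv2.imwrite("pics/crop_top.png",cr)
I=np.array(d["scene"]["pixels"])[:,:,::-1]
cv2.imwrite("pics/crop_sc.png",cv2.resize(I[170:330,240:450],None,fx=3.7,fy=3.7,interpolation=cv2.INTER_CUBIC))
E
```

```text
[ 320  198  111   90 4724]
((0.5284360647201538, -0.27733898162841797), (0.15903078019618988, 0.11216472834348679), 69.67475891113281) [[0.448199987411499, -0.33239999413490295], [0.5533999800682068, -0.37139999866485596], [0.6086000204086304, -0.2222999930381775], [0.5034999847412109, -0.18330000340938568]]
(300, 230) [ 0.55135159 -0.14918961] 0.5711795850280479
(237, 272) [ 0.47755195 -0.04328236] 0.47950936362161173
(262, 347) [ 0.35212765 -0.08943387] 0.36330744724812486
```

View pics/crop_top.png

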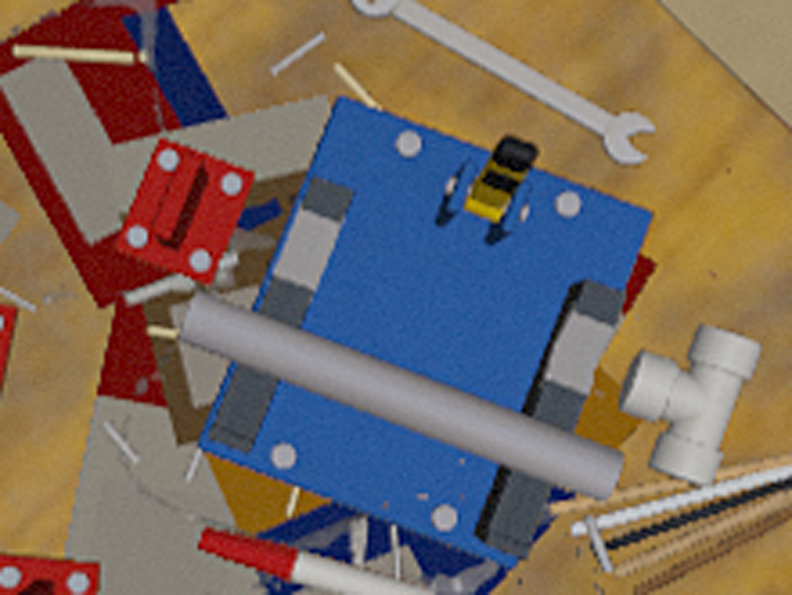

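View pics/crop_sc.png

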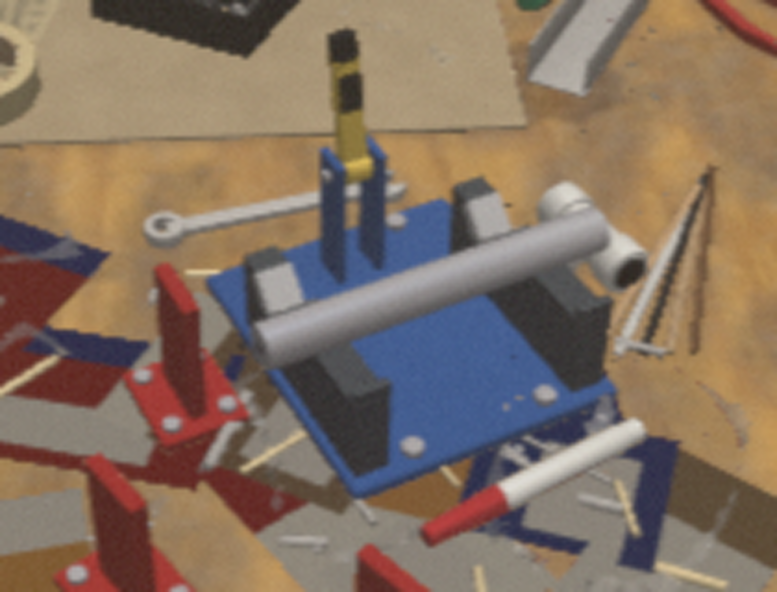

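The top crop shows the chosen stop at (300,230), with its plate in line with the V line. Both bright notches are visible, and the plate corners are at crop (335,97), (653,212), (200,447) and (512,568). The scene crop shows the keeper upright and the bar lying across both rails. Next I'll compute the poses.

```bash
python3 - <<'E'
import pickle
from h import *
from scipy.optimize import least_squares
d=pickle.load(open("c0.pkl","rb"));T=d["top"];S=d["scene"]
u=lambda a,b:(a/3.6+250-.4,b/3.5+170-.4)
v=lambda a,b:(a/3.7+240-.4,b/3.7+170-.4)
obs=[((80,80,10),u(335,97)),((80,-80,10),u(653,212)),((-105,80,10),u(200,447)),((-105,-80,10),u(512,568)),
((16,75,60),u(315,208)),((16,55,60),u(350,219)),((-16,75,60),u(272,282)),((-16,55,60),u(311,291)),
((16,-55,60),u(572,313)),((16,-75,60),u(622,325)),((-16,-55,60),u(545,382)),((-16,-75,60),u(594,392))]
M=np.array([o[0] for o in obs])/1000;W=np.array([ray(T,o[1],o[0][2]/1000) for o in obs])
def tf(p,m):
    c,s=np.cos(p[2]),np.sin(p[2]);return np.c_[p[0]+c*m[:,0]-s*m[:,1],p[1]+s*m[:,0]+c*m[:,1]]
f=least_squares(lambda p:(tf(p,M)-W[:,:2]).ravel(),[.52,-.27,-.3]);p=f.x
print("cradle",p,np.degrees(p[2]));print((1000*f.fun).round(1).reshape(-1,2).tolist())
c,s=np.cos(p[2]),np.sin(p[2]);R=np.array([[c,-s],[s,c]])
inv=lambda X:(R.T@(np.array(X)[:2]-p[:2])*1000).round(1)
# scene check
o2=[((80,80,10),v(208,280)),((-105,80,10),v(357,493)),((-105,-80,10),v(614,383))]
for m,q in o2: print("scene",m,inv(ray(S,q,.01)))
# bar: four silhouette corners in the top view
for n,q in dict(L1=u(200,291),L2=u(182,335),R1=u(622,455),R2=u(605,497)).items(): print(n,inv(ray(T,q,.0725)))
for n,q in dict(La=u(191,313),Ra=u(613,476)).items(): print(n,inv(ray(T,q,.0725)))
# stop: plate top ends in top view z=.085; foot corners z=.008
for q in [u(195,167),u(168,243)]: print("plate",inv(ray(T,q,.085)))
F=[inv(ray(T,u(*q),.008)) for q in [(163,140),(252,172),(205,285),(120,248)]];print("foot",F,np.mean(F,0))
# tee & marker & wrench
print("tee",[inv(ray(T,u(*q),.015)) for q in[(625,385),(755,340),(690,480)]])
print("keeper",[inv(ray(T,u(*q),.16)) for q in[(515,150)]], [inv(ray(T,u(*q),.09)) for q in[(448,185),(528,213)]])
print(1000*R.round(4))
E
```

```text
cradle [ 0.507115   -0.27074493 -0.35318784] -20.236172643993193
[[2.3, -2.3], [0.4, -2.3], [-0.9, 1.5], [-1.8, -2.8], [-0.8, 6.1], [-2.9, 3.1], [3.5, -1.3], [0.4, -2.7], [0.3, -1.1], [-1.5, 2.3], [1.9, -1.7], [-0.9, 1.2]]
scene (80, 80, 10) [74. 80.]
scene (-105, 80, 10) [-105.6   79.5]
scene (-105, -80, 10) [-100.7  -78.4]
L1 [-35.6 102.6]
L2 [-56.9 102.7]
R1 [-37.2 -95.2]
R2 [-57.4 -94.9]
La [-46.3 102.7]
Ra [-47.4 -94.9]
plate [ 14.9 124.2]
plate [-21.1 122.7]
foot [array([ 28.3, 149.6]), array([ 28.9, 104.7]), array([-30.3, 105.3]), array([-28.1, 149.2])] [ -0.3 127.2]
tee [array([ -4.2, -94.2]), array([  37.8, -142.8]), array([ -35.4, -137.9])]
keeper [array([61.1,  2. ])] [array([46.6, 19.1]), array([ 47.4, -17.4])]
[[ 938.3  345.9]
 [-345.9  938.3]]
```

Cradle origin is (0.507, -0.271) m with yaw -20.24°. In cradle axes the bar centre is about (-46.5, 4) mm and the stop is at y ≈ +125 mm. Tool x is nearly cradle x and tool y is nearly -cradle y, so a 0.07 rad turn lines them up. First I'll move to above the loading side.

Request:
servo_tool(
  commands=[
    [[0.37,29,33,0,0,0,0],[0.37,58,66,0,0,0,0],[0.37,87,100,0,0,0,0],[0.37,116,133,0,0,0,0],[0.37,145,166,0,0,0,0]],
  ],
)

```text
time_s: 0.6
tcp_pos: [0.2676, 0.3983, 0.2332]
ee_rot: [[0.96, -0.279, -0.0], [-0.279, -0.96, -0.001], [-0.0, 0.001, -1.0]]
wrist_force: [0.2, 0.2, 0.3]
gripper_width: 0.664
gripper_force: 0.0
```

Request:
servo_tool(
  commands=[
    [[0.37,29,33,0,0,0,0.014],[0.37,58,66,0,0,0,0.028],[0.37,87,100,0,0,0,0.042],[0.37,116,133,0,0,0,0.056],[0.37,145,166,0,0,0,0.07]],
  ],
)

```text
time_s: 1.1
tcp_pos: [0.3603, 0.1986, 0.2335]
ee_rot: [[0.938, -0.345, -0.0], [-0.345, -0.938, 0.0], [-0.0, -0.0, -1.0]]
wrist_force: [1.4, -0.5, 0.4]
gripper_width: 0.633
gripper_force: 0.0
```

```bash
cat > st.py <<'E'
from station import r
import numpy as np
P=np.array([.5071,-.2707]);a=np.radians(-20.24);R=np.array([[np.cos(a),-np.sin(a)],[np.sin(a),np.cos(a)]])
s=r.sense();t=np.array(s["tcp_pos"]);e=np.array(s["ee_rot"])
print("t",s["time_s"],"tcp cradle mm",(R.T@(t[:2]-P)*1000).round(1),"z",(t[2]*1000).round(1),"yaw",np.degrees(np.arctan2(e[1,0],e[0,0])).round(2),"zax",e[:,2].round(3),"F",np.array(s["wrist_force"]).round(1),"w",round(s["gripper_width"],2))
E
python3 st.py
```

```text
t 1.1 tcp cradle mm [-300.1  389.5] z 233.5 yaw -20.21 zax [-0.  0. -1.] F [ 1.4 -0.5  0.4] w 0.63
```

Request:
servo_tool(
  commands=[
    [[0.37,22,39,0,0,0,0],[0.37,44,78,0,0,0,0],[0.37,66,116,0,0,0,0],[0.37,87,155,0,0,0,0],[0.37,109,194,0,0,0,0]],
  ],
)

```text
time_s: 1.6
tcp_pos: [0.395, -0.0211, 0.2336]
ee_rot: [[0.939, -0.345, 0.0], [-0.345, -0.939, 0.0], [0.0, -0.0, -1.0]]
wrist_force: [1.1, 0.9, 0.7]
gripper_width: 0.63
gripper_force: 0.0
```

Request:
servo_tool(
  commands=[
    [[0.37,22,39,0,0,0,0],[0.37,44,78,0,0,0,0],[0.37,66,116,0,0,0,0],[0.37,87,155,0,0,0,0],[0.37,109,194,0,0,0,0]],
  ],
)

```text
time_s: 2.1
tcp_pos: [0.4303, -0.2409, 0.2333]
ee_rot: [[0.938, -0.346, -0.0], [-0.346, -0.938, 0.0], [-0.001, -0.0, -1.0]]
wrist_force: [0.6, 1.4, 0.1]
gripper_width: 0.63
gripper_force: 0.0
```

Request:
servo_tool(
  commands=[
    [[0.37,0,0,25,0,0,0],[0.37,0,0,50,0,0,0],[0.37,0,0,75,0,0,0],[0.37,0,0,90,0,0,0],[0.37,0,0,90,0,0,0]],
  ],
)

```text
time_s: 2.6
tcp_pos: [0.4287, -0.2386, 0.1411]
ee_rot: [[0.938, -0.346, -0.006], [-0.346, -0.938, 0.002], [-0.006, 0.001, -1.0]]
wrist_force: [-0.0, 0.5, -0.5]
gripper_width: 0.631
gripper_force: 0.0
```

```bash
python3 st.py; python3 - <<'E'
from station import r
import cv2,numpy as np
for n,(a,b,c,d) in dict(scene=(150,350,230,460),top=(150,400,220,520)).items():
    I=np.array(r.capture(n)["pixels"])[a:b,c:d,::-1]
    cv2.imwrite(f"pics/{n}1.png",cv2.resize(I,None,fx=1.7,fy=1.7,interpolation=cv2.INTER_CUBIC))
A=[cv2.imread(f"pics/{n}1.png") for n in("scene","top")]
h=max(x.shape[0] for x in A);A=[cv2.copyMakeBorder(x,0,h-x.shape[0],0,0,cv2.BORDER_CONSTANT) for x in A]
o=np.hstack(A);print(o.shape);cv2.imwrite("pics/both1.png",cv2.resize(o,(800,int(h*800/o.shape[1]))))
E
```

```text
t 2.6 tcp cradle mm [-84.7   3. ] z 141.1 yaw -20.26 zax [-0.006  0.002 -1.   ] F [-0.   0.5 -0.5] w 0.63
(425, 901, 3)
```

View pics/both1.png

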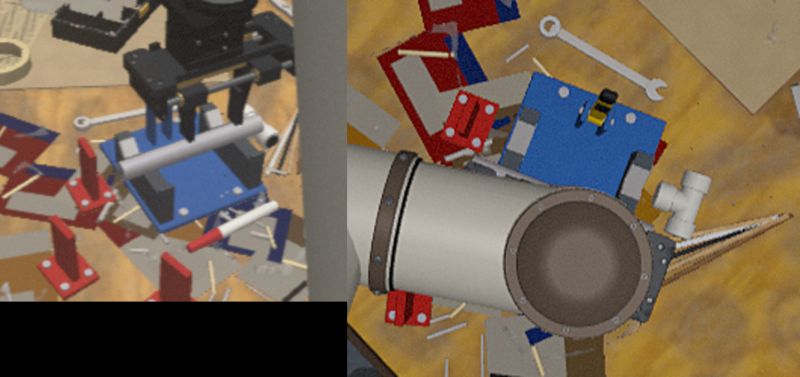

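The fingers stand behind the bar, spread along its length at about (190,110) in the left picture. The keeper is clear. I'll go down and start pushing slowly.

Request:
servo_tool(
  commands=[
    [[0.37,0,0,20,0,0,0],[0.37,0,0,40,0,0,0],[0.37,0,0,60,0,0,0],[0.37,0,0,69,0,0,0],[0.37,0,0,69,0,0,0]],
  ],
)

```text
time_s: 3.2
tcp_pos: [0.4306, -0.2389, 0.0744]
ee_rot: [[0.938, -0.345, -0.001], [-0.345, -0.938, 0.0], [-0.001, 0.0, -1.0]]
wrist_force: [0.0, -0.9, -0.4]
gripper_width: 0.632
gripper_force: 0.0
```

Request:
servo_tool(
  commands=[
    [[0.37,3,0,0,0,0,0],[0.37,6,0,0,0,0,0],[0.37,8,0,0,0,0,0],[0.37,10,0,0,0,0,0],[0.37,12,0,0,0,0,0]],
  ],
)

```text
time_s: 3.7
tcp_pos: [0.4418, -0.2432, 0.0748]
ee_rot: [[0.938, -0.346, -0.001], [-0.346, -0.938, 0.0], [-0.001, -0.0, -1.0]]
wrist_force: [-1.7, 0.3, 0.9]
gripper_width: 0.626
gripper_force: 0.6
```

Request:
servo_tool(
  commands=[
    [[0.37,2,0,0,0,0,0],[0.37,4,0,0,0,0,0],[0.37,6,0,0,0,0,0],[0.37,8,0,0,0,0,0],[0.37,10,0,0,0,0,0]],
  ],
)

```text
time_s: 4.2
tcp_pos: [0.4515, -0.2467, 0.0745]
ee_rot: [[0.938, -0.346, -0.0], [-0.346, -0.938, 0.0], [-0.0, 0.0, -1.0]]
wrist_force: [-0.8, -0.6, 1.1]
gripper_width: 0.631
gripper_force: 0.4
```

Request:
servo_tool(
  commands=[
    [[0.37,2,0,0,0,0,0],[0.37,4,0,0,0,0,0],[0.37,6,0,0,0,0,0],[0.37,8,0,0,0,0,0],[0.37,10,0,0,0,0,0]],
  ],
)

```text
time_s: 4.7
tcp_pos: [0.4609, -0.2501, 0.0746]
ee_rot: [[0.938, -0.346, 0.0], [-0.346, -0.938, -0.0], [0.0, 0.0, -1.0]]
wrist_force: [-1.5, 0.1, 0.3]
gripper_width: 0.629
gripper_force: 0.4
```

Request:
servo_tool(
  commands=[
    [[0.37,2,0,0,0,0,0],[0.37,4,0,0,0,0,0],[0.37,6,0,0,0,0,0],[0.37,8,0,0,0,0,0],[0.37,10,0,0,0,0,0]],
  ],
)

```text
time_s: 5.2
tcp_pos: [0.4703, -0.2536, 0.0745]
ee_rot: [[0.938, -0.346, -0.0], [-0.346, -0.938, 0.0], [-0.0, -0.0, -1.0]]
wrist_force: [-1.1, -0.3, 0.5]
gripper_width: 0.63
gripper_force: 0.4
```

```bash
python3 st.py; python3 - <<'E'
from station import r
import cv2,numpy as np,pickle
c=r.capture("scene");pickle.dump(c,open("c2.pkl","wb"))
I=np.array(c["pixels"])[170:330,240:450,::-1]
cv2.imwrite("pics/sc2.png",cv2.resize(I,None,fx=3.7,fy=3.7,interpolation=cv2.INTER_CUBIC))
E
```

```text
t 5.2 tcp cradle mm [-40.5   3.3] z 74.5 yaw -20.22 zax [-0.  0. -1.] F [-1.1 -0.3  0.5] w 0.63
```

View pics/sc2.png

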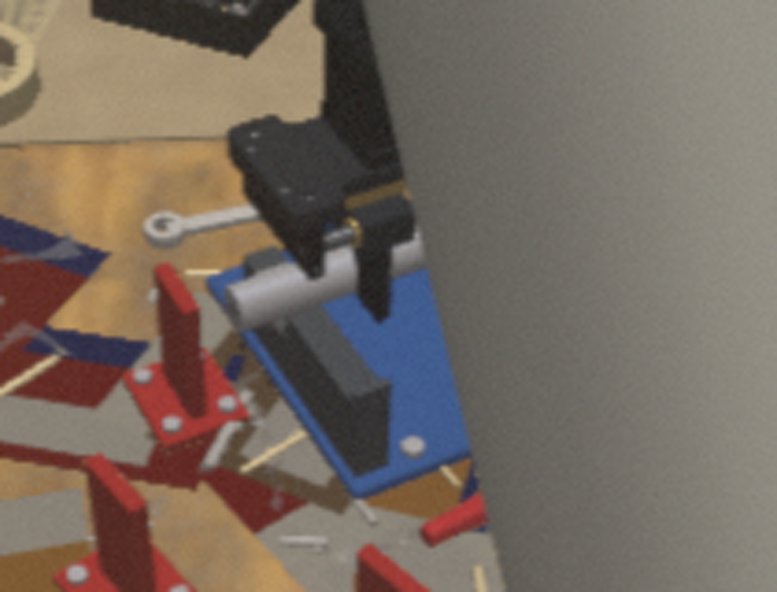

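The bar is against the fingers near x ≈ -18, at the edge of the notch, with its end at (240,300). I'll keep pushing.

Request:
servo_tool(
  commands=[
    [[0.37,2,0,0,0,0,0],[0.37,4,0,0,0,0,0],[0.37,6,0,0,0,0,0],[0.37,8,0,0,0,0,0],[0.37,10,0,0,0,0,0]],
  ],
)

```text
time_s: 5.75
tcp_pos: [0.4797, -0.2571, 0.0746]
ee_rot: [[0.938, -0.345, 0.0], [-0.345, -0.938, -0.0], [0.0, 0.0, -1.0]]
wrist_force: [-0.5, 0.1, -0.3]
gripper_width: 0.631
gripper_force: 0.0
```

Request:
servo_tool(
  commands=[
    [[0.37,2,0,0,0,0,0],[0.37,3,0,0,0,0,0],[0.37,4,0,0,0,0,0],[0.37,5,0,0,0,0,0],[0.37,5,0,0,0,0,0]],
  ],
)

```text
time_s: 6.25
tcp_pos: [0.4843, -0.2587, 0.0746]
ee_rot: [[0.938, -0.346, 0.0], [-0.346, -0.938, -0.0], [0.0, 0.0, -1.0]]
wrist_force: [-0.2, -0.2, 0.1]
gripper_width: 0.63
gripper_force: 0.0
```

Request:
servo_tool(
  commands=[
    [[0.37,-15,0,0,0,0,0],[0.37,-30,0,-30,0,0,0],[0.37,-40,0,-60,0,0,0],[0.37,-40,0,-90,0,0,0],[0.37,-40,0,-100,0,0,0]],
  ],
)

```text
time_s: 6.75
tcp_pos: [0.4481, -0.2454, 0.178]
ee_rot: [[0.939, -0.345, 0.006], [-0.345, -0.939, -0.002], [0.007, -0.0, -1.0]]
wrist_force: [0.5, -0.7, -0.5]
gripper_width: 0.631
gripper_force: 0.0
```

Request:
servo_tool(
  commands=[
    [[1,-30,45,0,0,0,0],[1,-60,90,0,0,0,0],[1,-60,135,0,0,0,0],[1,-60,170,0,0,0,0],[1,-60,170,0,0,0,0]],
  ],
)

```text
time_s: 7.25
tcp_pos: [0.3299, -0.3865, 0.1737]
ee_rot: [[0.937, -0.351, -0.001], [-0.351, -0.937, 0.0], [-0.001, 0.0, -1.0]]
wrist_force: [-0.1, 0.3, -0.5]
gripper_width: 0.255
gripper_force: 0.0
```

```bash
python3 st.py; python3 - <<'E'
from station import r
import cv2,numpy as np,pickle
d={n:r.capture(n) for n in("scene","top")};pickle.dump(d,open("c3.pkl","wb"))
I=np.array(d["scene"]["pixels"])[170:330,240:420,::-1];J=np.array(d["top"]["pixels"])[180:340,270:450,::-1]
cv2.imwrite("pics/b3.png",cv2.resize(np.hstack([I,J]),None,fx=2.22,fy=2.22,interpolation=cv2.INTER_CUBIC))
E
```

```text
t 7.25 tcp cradle mm [-126.2 -169.9] z 173.7 yaw -20.52 zax [-0.001  0.    -1.   ] F [-0.1  0.3 -0.5] w 0.25
```

View pics/b3.png

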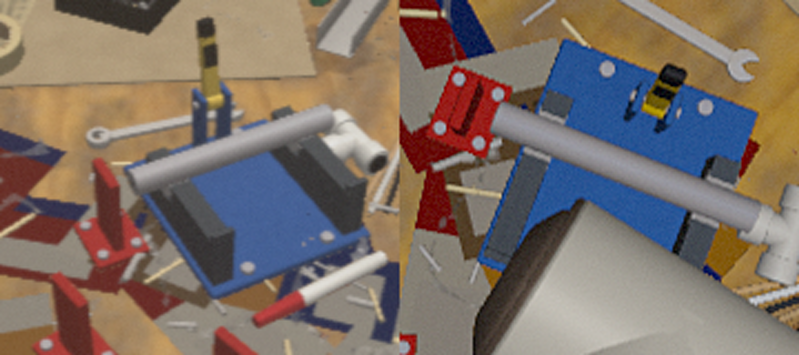

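The bar now lies across both notches. In the top half its ends are at (502,117) and (757,217), with a small gap to the stop on the left. I'll measure it.

```bash
python3 - <<'E'
import pickle
from h import *
d=pickle.load(open("c3.pkl","rb"));T=d["top"];S=d["scene"]
p=np.array([.5071,-.2707]);a=np.radians(-20.24);R=np.array([[np.cos(a),-np.sin(a)],[np.sin(a),np.cos(a)]])
inv=lambda X:(R.T@(X[:2]-p)*1000).round(1)
g=lambda x,y:((x-400)/2.22+270-.3,y/2.22+180-.3)
h=lambda x,y:(x/2.22+240-.3,y/2.22+170-.3)
print("top",[inv(ray(T,g(*q),.0617)) for q in[(502,117),(757,217)]])
print("scene",[inv(ray(S,h(*q),.0617)) for q in[(136,180)]])
print("stop plate top",[inv(ray(T,g(*q),.085)) for q in[(474,83),(460,131)]])
E
```

```text
top [array([ 1.2, 99.5]), array([  0.5, -96.7])]
scene [array([ 1.4, 99.2])]
stop plate top [array([ 14.8, 125.4]), array([-20.3, 122.2])]
```

Request:
servo_tool(
  commands=[
    [[1,0,0,0,0,0,0],[1,40,-14,0,0,0,0],[1,80,-28,0,0,0,0],[1,118,-42,0,0,0,0],[1,118,-42,0,0,0,0]],
  ],
)

```text
time_s: 7.85
tcp_pos: [0.4619, -0.3837, 0.1738]
ee_rot: [[0.94, -0.34, 0.001], [-0.34, -0.94, -0.001], [0.002, 0.0, -1.0]]
wrist_force: [-1.0, -0.4, -1.5]
gripper_width: 0.005
gripper_force: 0.0
```

Request:
servo_tool(
  commands=[
    [[1,0,0,30,0,0,0],[1,0,0,60,0,0,0],[1,0,0,90,0,0,0],[1,0,0,100,0,0,0],[1,0,0,100,0,0,0]],
  ],
)

```text
time_s: 8.35
tcp_pos: [0.456, -0.3839, 0.0732]
ee_rot: [[0.939, -0.344, -0.003], [-0.344, -0.939, 0.002], [-0.004, -0.0, -1.0]]
wrist_force: [0.9, 0.0, 0.2]
gripper_width: 0.007
gripper_force: 0.0
```

```bash
python3 st.py; python3 - <<'E'
from station import r
import cv2,numpy as np
I=np.array(r.capture("scene")["pixels"])[150:330,240:450,::-1];J=np.array(r.capture("top")["pixels"])[160:340,260:470,::-1]
cv2.imwrite("pics/b4.png",cv2.resize(np.hstack([I,J]),None,fx=1.9,fy=1.9,interpolation=cv2.INTER_CUBIC))
E
```

```text
t 8.35 tcp cradle mm [  -8.8 -123.8] z 73.2 yaw -20.15 zax [-0.003  0.002 -1.   ] F [0.9 0.  0.2] w 0.01
```

View pics/b4.png

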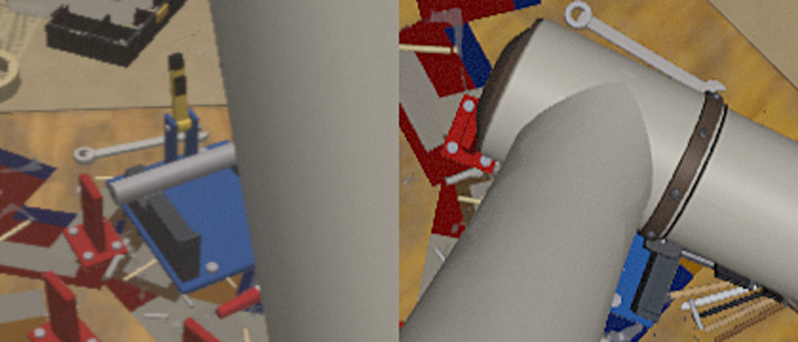

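The arm hides the push point, but the bar's stop end at (118,190) has not moved. I'll lower the last 15 mm and push towards the stop.

Request:
servo_tool(
  commands=[
    [[1,0,0,8,0,0,0],[1,0,0,15,0,0,0],[1,0,-3,15,0,0,0],[1,0,-5,15,0,0,0],[1,0,-7,15,0,0,0]],
  ],
)

```text
time_s: 8.95
tcp_pos: [0.4595, -0.3784, 0.0598]
ee_rot: [[0.938, -0.345, 0.0], [-0.345, -0.938, -0.0], [0.0, 0.0, -1.0]]
wrist_force: [-0.2, -0.8, 0.6]
gripper_width: 0.002
gripper_force: 0.0
```

Request:
servo_tool(
  commands=[
    [[1,0,-2,0,0,0,0],[1,0,-4,0,0,0,0],[1,0,-6,0,0,0,0],[1,0,-8,0,0,0,0],[1,0,-10,0,0,0,0]],
  ],
)

```text
time_s: 9.45
tcp_pos: [0.4628, -0.3689, 0.0596]
ee_rot: [[0.938, -0.345, 0.0], [-0.345, -0.938, -0.0], [0.0, 0.0, -1.0]]
wrist_force: [0.2, -0.2, 1.5]
gripper_width: 0.003
gripper_force: 0.0
```

```bash
python3 st.py
```

```text
t 9.45 tcp cradle mm [  -7.6 -107.5] z 59.6 yaw -20.21 zax [ 0. -0. -1.] F [ 0.2 -0.2  1.5] w 0.0
```

Request:
servo_tool(
  commands=[
    [[1,0,-2,0,0,0,0],[1,0,-4,0,0,0,0],[1,0,-6,0,0,0,0],[1,0,-8,0,0,0,0],[1,0,-9,0,0,0,0]],
  ],
)

```text
time_s: 9.95
tcp_pos: [0.4658, -0.3607, 0.0596]
ee_rot: [[0.938, -0.346, -0.0], [-0.346, -0.938, -0.0], [0.0, 0.0, -1.0]]
wrist_force: [-0.5, -3.8, -1.0]
gripper_width: 0.007
gripper_force: 1.7
```

```bash
python3 st.py;python3 - <<'E'
from station import r
import cv2,numpy as np
I=np.array(r.capture("scene")["pixels"])[200:300,250:370,::-1]
cv2.imwrite("pics/s5.png",cv2.resize(I,None,fx=5,fy=5,interpolation=cv2.INTER_CUBIC))
E
```

```text
t 9.95 tcp cradle mm [ -7.6 -98.7] z 59.6 yaw -20.22 zax [-0. -0. -1.] F [-0.5 -3.8 -1. ] w 0.01
```

View pics/s5.png

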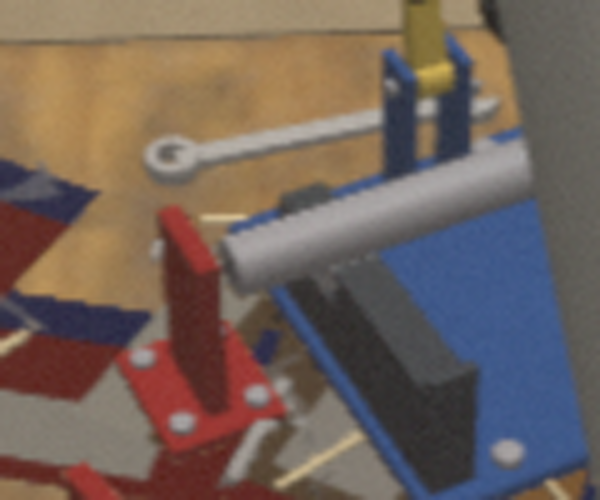

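The finger is now pushing the bar with about 4 N of sliding friction. The bar's end at (232,265) still has a gap of some 13 to 18 mm to the red plate at (210,270). I'll push on until the force jumps.

Request:
servo_tool(
  commands=[
    [[1,0,-2,0,0,0,0],[1,0,-4,0,0,0,0],[1,0,-6,0,0,0,0],[1,0,-8,0,0,0,0],[1,0,-9,0,0,0,0]],
  ],
)

```text
time_s: 10.5
tcp_pos: [0.4691, -0.352, 0.0596]
ee_rot: [[0.938, -0.345, 0.0], [-0.345, -0.938, -0.0], [0.0, -0.0, -1.0]]
wrist_force: [-0.7, -3.1, -0.2]
gripper_width: 0.007
gripper_force: 1.8
```

Request:
servo_tool(
  commands=[
    [[1,0,-1,0,0,0,0],[1,0,-2,0,0,0,0],[1,0,-2,0,0,0,0],[1,0,-3,0,0,0,0],[1,0,-3,0,0,0,0]],
  ],
)

```text
time_s: 11.0
tcp_pos: [0.4696, -0.3504, 0.0596]
ee_rot: [[0.938, -0.346, -0.001], [-0.346, -0.938, -0.001], [-0.0, 0.001, -1.0]]
wrist_force: [-2.6, -8.3, -2.1]
gripper_width: 0.007
gripper_force: 4.1
```

Request:
servo_tool(
  commands=[
    [[1,0,-1,0,0,0,0],[1,0,-1,0,0,0,0],[1,0,-2,0,0,0,0],[1,0,-2,0,0,0,0],[1,0,-2,0,0,0,0]],
  ],
)

```text
time_s: 11.5
tcp_pos: [0.4696, -0.3501, 0.0598]
ee_rot: [[0.938, -0.346, -0.001], [-0.346, -0.938, -0.003], [-0.0, 0.003, -1.0]]
wrist_force: [-4.9, -14.8, -1.7]
gripper_width: 0.004
gripper_force: 7.4
```

```bash
python3 st.py;python3 - <<'E'
from station import r
import cv2,numpy as np
I=np.array(r.capture("scene")["pixels"])[200:300,250:370,::-1]
cv2.imwrite("pics/s6.png",cv2.resize(I,None,fx=5,fy=5,interpolation=cv2.INTER_CUBIC))
E
```

```text
t 11.5 tcp cradle mm [ -7.7 -87.5] z 59.8 yaw -20.24 zax [-0.001 -0.003 -1.   ] F [ -4.9 -14.8  -1.7] w 0.0
```

View pics/s6.png

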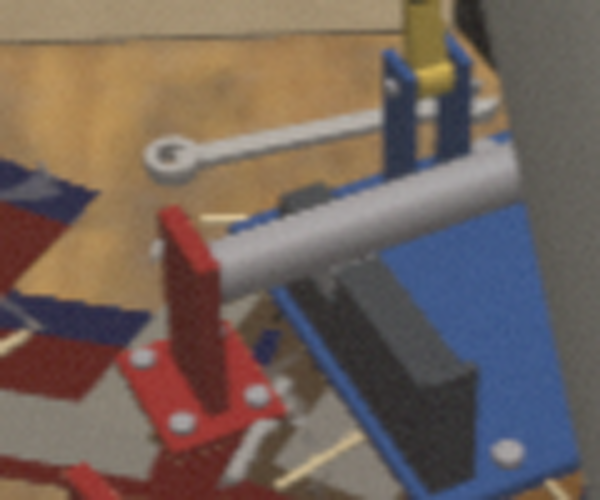

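The bar's end now touches the red plate at about (218,275), and the force rose to 15 N with no further travel. So it is butted. I'll back off, rise and go round to the far side of the keeper.

Request:
servo_tool(
  commands=[
    [[1,0,12,0,0,0,0],[1,0,28,0,0,0,0],[1,0,28,-45,0,0,0],[1,0,28,-90,0,0,0],[1,0,28,-135,0,0,0]],
  ],
)

```text
time_s: 12.05
tcp_pos: [0.4608, -0.3738, 0.1959]
ee_rot: [[0.938, -0.346, -0.0], [-0.346, -0.938, 0.001], [-0.001, -0.001, -1.0]]
wrist_force: [0.5, -0.6, 0.3]
gripper_width: 0.002
gripper_force: 0.0
```

Request:
servo_tool(
  commands=[
    [[1,0,0,0,0,0,0],[1,26,-27,0,0,0,0],[1,52,-54,0,0,0,0],[1,78,-82,0,0,0,0],[1,103,-110,0,0,0,0]],
  ],
)

```text
time_s: 12.55
tcp_pos: [0.5968, -0.3054, 0.1941]
ee_rot: [[0.938, -0.346, -0.0], [-0.346, -0.938, 0.001], [-0.0, -0.001, -1.0]]
wrist_force: [0.9, -0.6, 0.1]
gripper_width: 0.002
gripper_force: 0.0
```

```bash
python3 st.py
```

```text
t 12.55 tcp cradle mm [96.1 -1.5] z 194.1 yaw -20.23 zax [-0.     0.001 -1.   ] F [ 0.9 -0.6  0.1] w 0.0
```

Request:
servo_tool(
  commands=[
    [[1,0,0,24,0,0,0],[1,0,0,48,0,0,0],[1,0,0,48,0,0,0],[1,-6,-1,48,0,0,0],[1,-12,-1,48,0,0,0]],
  ],
)

```text
time_s: 13.05
tcp_pos: [0.5851, -0.3013, 0.1479]
ee_rot: [[0.938, -0.345, 0.002], [-0.345, -0.938, -0.001], [0.002, -0.0, -1.0]]
wrist_force: [0.2, 0.8, 0.7]
gripper_width: 0.004
gripper_force: 0.0
```

Request:
servo_tool(
  commands=[
    [[1,-7,0,0,0,0,0],[1,-14,0,0,0,0,0],[1,-21,0,0,0,0,0],[1,-28,0,0,0,0,0],[1,-35,0,0,0,0,0]],
  ],
)

```text
time_s: 13.55
tcp_pos: [0.5516, -0.2889, 0.147]
ee_rot: [[0.938, -0.346, 0.001], [-0.346, -0.938, -0.0], [0.001, -0.0, -1.0]]
wrist_force: [1.5, -0.3, -0.7]
gripper_width: 0.003
gripper_force: 0.7
```

Request:
servo_tool(
  commands=[
    [[1,-8,0,0,0,0,0],[1,-16,0,0,0,0,0],[1,-24,0,0,0,0,0],[1,-32,0,0,0,0,0],[1,-39,0,0,0,0,0]],
  ],
)

```text
time_s: 14.05
tcp_pos: [0.5145, -0.2752, 0.1465]
ee_rot: [[0.938, -0.346, -0.001], [-0.346, -0.938, 0.0], [-0.001, 0.0, -1.0]]
wrist_force: [1.6, -1.0, -0.0]
gripper_width: 0.006
gripper_force: 0.4
```

```bash
python3 st.py
```

```text
t 14.05 tcp cradle mm [ 8.5 -1.7] z 146.5 yaw -20.21 zax [-0.001  0.    -1.   ] F [ 1.6 -1.  -0. ] w 0.01
```

Request:
servo_tool(
  commands=[
    [[1,-5,0,4,0,0,0],[1,-10,0,9,0,0,0],[1,-14,0,15,0,0,0],[1,-16,0,20,0,0,0],[1,-17,0,25,0,0,0]],
  ],
)

```text
time_s: 14.55
tcp_pos: [0.4986, -0.2694, 0.1208]
ee_rot: [[0.938, -0.346, -0.002], [-0.346, -0.938, 0.0], [-0.002, 0.0, -1.0]]
wrist_force: [-0.7, 1.4, 0.9]
gripper_width: 0.0
gripper_force: 0.4
```

Request:
servo_tool(
  commands=[
    [[1,0,0,5,0,0,0],[1,0,0,10,0,0,0],[1,0,0,15,0,0,0],[1,0,0,19,0,0,0],[1,0,0,22,0,0,0]],
  ],
)

```text
time_s: 15.05
tcp_pos: [0.4992, -0.2696, 0.099]
ee_rot: [[0.938, -0.346, -0.001], [-0.346, -0.938, 0.0], [-0.001, 0.0, -1.0]]
wrist_force: [-1.1, -0.2, 0.9]
gripper_width: 0.004
gripper_force: 0.5
```

```bash
python3 st.py
```

```text
t 15.05 tcp cradle mm [-7.8 -1.7] z 99.0 yaw -20.22 zax [-0.001  0.    -1.   ] F [-1.1 -0.2  0.9] w 0.0
```

Request:
servo_tool(
  commands=[
    [[1,0,0,1,0,0,0],[1,0,0,2,0,0,0],[1,0,0,3,0,0,0],[1,0,0,4,0,0,0],[1,0,0,4,0,0,0]],
  ],
)

```text
time_s: 15.55
tcp_pos: [0.4992, -0.2696, 0.0977]
ee_rot: [[0.939, -0.345, 0.0], [-0.345, -0.939, -0.001], [0.0, 0.001, -1.0]]
wrist_force: [-5.5, 3.1, 11.5]
gripper_width: 0.001
gripper_force: 5.8
```

The keeper is firm at fingertip height 86.7 mm, where 86.5 mm is expected when closed. I'll hold briefly, lift and withdraw.

Request:
servo_tool(
  commands=[
    [[1,0,0,1,0,0,0],[1,0,0,1,0,0,0],[1,0,0,1,0,0,0],[1,0,0,-5,0,0,0],[1,0,0,-35,0,0,0]],
  ],
)

```text
time_s: 16.05
tcp_pos: [0.4974, -0.2688, 0.1281]
ee_rot: [[0.938, -0.346, -0.006], [-0.346, -0.938, 0.002], [-0.007, -0.0, -1.0]]
wrist_force: [-0.1, -0.8, 1.1]
gripper_width: 0.001
gripper_force: 0.0
```

Request:
servo_tool(
  commands=[
    [[1,0,0,-40,0,0,0],[1,0,0,-80,0,0,0],[1,-40,-30,-80,0,0,0],[1,-80,-60,-80,0,0,0],[1,-120,-90,-80,0,0,0]],
  ],
)

```text
time_s: 16.55
tcp_pos: [0.4172, -0.1427, 0.2106]
ee_rot: [[0.938, -0.347, 0.001], [-0.347, -0.938, 0.0], [0.001, -0.001, -1.0]]
wrist_force: [0.8, 0.7, 0.4]
gripper_width: 0.003
gripper_force: 0.0
```

Request:
servo_tool(
  commands=[
    [[1,-20,-45,0,0,0,0],[1,-40,-90,0,0,0,0],[1,-60,-135,0,0,0,0],[1,-60,-160,0,0,0,0],[1,-60,-160,0,0,0,0]],
  ],
)

```text
time_s: 17.05
tcp_pos: [0.418, 0.0301, 0.2111]
ee_rot: [[0.94, -0.341, 0.003], [-0.341, -0.94, 0.001], [0.002, -0.002, -1.0]]
wrist_force: [-0.1, -0.6, 0.3]
gripper_width: 0.006
gripper_force: 0.0
```

```bash
python3 st.py; python3 - <<'E'
from station import r
from h import *
p=np.array([.5071,-.2707]);a=np.radians(-20.24);R=np.array([[np.cos(a),-np.sin(a)],[np.sin(a),np.cos(a)]])
for n in("top","scene"):
    c=r.capture(n);I=np.array(c["pixels"]);cv2.imwrite(f"pics/end_{n}.png",I[:,:,::-1])
    h=cv2.cvtColor(I,cv2.COLOR_RGB2HSV)
    # keeper: yellow pixels near the bracket, at the arm's closed height
    X=np.r_[p+R@[.015,0],.0865];u,v=proj(c,X).astype(int)
    m=np.zeros(I.shape[:2],np.uint8);m[v-45:v+45,u-45:u+45]=1
    m&=cv2.inRange(h,(20,140,70),(35,255,255))//255
    cr=lambda q,z:(R.T@(ray(c,q,z)[:2]-p)*1000).round(0)
    W=np.array([cr(q[::-1],.0865) for q in np.argwhere(m)]);W=W[(abs(W[:,1])<12)]
    print(n,len(W),"yellow x",np.percentile(W[:,0],[2,50,98]),"y",np.percentile(W[:,1],[2,98]))
    # bar profile: brightness along its axis (ends) and across it
    ax=[tuple(proj(c,np.r_[p+R@[.0,y/1000],.0742]).round().astype(int)) for y in range(-100,132,4)]
    print([(y,*I[v,u].tolist()) for y,(u,v) in zip(range(-100,132,4),ax) if y<-70 or y>108 or abs(y)<14])
E
```

```text
t 17.05 tcp cradle mm [-187.6  251.4] z 211.1 yaw -19.93 zax [ 0.003  0.001 -1.   ] F [-0.1 -0.6  0.3] w 0.01
top 506 yellow x [-16.  21.  73.] y [-7.  9.]
[(-100, 192, 190, 186), (-96, 195, 193, 188), (-92, 193, 189, 186), (-88, 189, 185, 183), (-84, 129, 103, 71), (-80, 168, 130, 53), (-76, 158, 161, 173), (-72, 157, 157, 168), (-12, 161, 161, 169), (-8, 137, 133, 150), (-4, 215, 209, 80), (0, 213, 203, 72), (4, 213, 202, 63), (8, 125, 112, 90), (12, 162, 163, 173), (112, 158, 159, 166), (116, 160, 157, 166), (120, 165, 167, 175), (124, 120, 30, 25), (128, 159, 29, 30)]
scene 159 yellow x [-17.    14.    51.84] y [-5. 10.]
[(-100, 165, 132, 101), (-96, 161, 132, 98), (-92, 173, 140, 100), (-88, 184, 150, 107), (-84, 188, 154, 114), (-80, 195, 159, 109), (-76, 182, 174, 170), (-72, 180, 172, 168), (-12, 230, 208, 109), (-8, 232, 209, 102), (-4, 233, 210, 103), (0, 225, 198, 97), (4, 137, 117, 62), (8, 160, 156, 152), (12, 185, 181, 180), (112, 154, 153, 153), (116, 153, 152, 152), (120, 139, 139, 139), (124, 158, 158, 155), (128, 160, 158, 158)]
```

Both views show the keeper closed, with its yellow part reaching x ≈ -16 over the bar. The bar spans y ≈ -78 to +121, where the red plate begins. The robot is clear of everything, so I'm handing in.

```bash
python3 -c "
from station import r
print(r.finish_job())"
```

```text
the job is handed in; nothing more can be done
None
```

I handed the job in at about 17 s: the bar is seated in both notches and pushed up against the red stop, and the keeper is closed over it; the hand-in call returned no verdict.

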